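Load a two-cell photometer and hold its shutter flap at the balance point

ROBOT

A 6-joint arm with a two-finger parallel gripper is mounted at the origin on a cart in front of the work surface, level with it; the furniture and walls round the work are solid. World frame = base frame: x ahead of the robot, y to its left, z up, the work surface at z = 0. Lengths are in m, angles in rad, forces in N, time in s.
With the tool pointing down it reaches from about 0.35 to 0.775 m from the base axis. Payload 7.3 kg.
Tool frame: the origin (TCP) lies between the finger pads, 19 mm behind the fingertips; this is the grasp point; z points along the fingers, y is the line along which they close (so a half turn about z gives the same grasp; the last joint's range is limited). The gripper opens to 92 mm and grips with 3 to 60 N. Pads are 19 mm wide; open, the fingers measure 130 mm over their backs; the gripper's body (75 mm by 190 mm) begins 47 mm behind the grasp point.
Start: joints at [-1.282, 0.342, 1.524, -0, 1.275, -0.146], TCP at [0.221, -0.476, 0.246] pointing down, gripper open.
Joint ranges: [-2.53, 2.53], [-0.77, 2.02], [0.04, 2.7], [-1, 4.14], [0.28, 2.66], [-3.11, 3.11]. Speed limits (rad/s): [2.57, 2.57, 3.14, 3.14, 3.14, 3.14].

INTERFACE

Orientations are given as [roll, pitch, yaw] about the fixed x, y, z axes, in that order (R = Rz(yaw) Ry(pitch) Rx(roll)).
In Python, from cell import * gives the robot as it stands.
- The arm moves only by the tool arm_command, never from a script. Its arguments are lists of equal length, an entry for each row: "xyz": the shift along the world's x, y, z in mm, a list of three; "spin": the turn about the world's z in degrees. In form: {"xyz": [[tx, ty, tz], ...], "spin": [spin, ...]}. A call has 1 to 20 rows; each row shifts and turns the commanded pose from where the row before left it; what a row does not reach is not made up. A row lasts 1/10 s, in which the tool goes at most 50 mm and 8.59 degrees, less where a joint would pass 70% of its speed; a pose out of reach is approached as far as the arm can. A call with a gripper value outside its range is refused whole. "jaw" is the opening, from -1 (shut) to 1 (fully open), set as the call begins (left out, the last holds). The fingers move at their own pace and stop on an object; "squeeze" is the grip in N (left out, the last holds). Time passes only in rows, so rows that do not move let the fingers close. It gives the time, the measured TCP pose, the force, the opening and the grip force at its end, in the units of the state.
- observe(): the state, without advancing time (a new reading comes with each control period).
- read_camera(name): name is "scene" or "side" or "wrist"; returns a dict with "img" (420x560x3 uint8, red, green, blue), "depth" (420x560 float32, m along the optical axis (not along the pixel's ray), 0 where there is no reading), "fx", "fy", "cx", "cy" (pixels), "world_from_camera" (4x4, takes a point from camera to world coordinates). Camera axes: x right, y up, looking along -z (the intrinsics and any distortion apply to the point x, -y, -z); pixel columns grow to the right and rows downward; lengths in m; the calibration is good to about 2 mm. A picture is of the moment at which its call begins.
- hand_in(): hands the job in; it is judged then, once.
The state is a dict: "time": time; "qpos": joint angles; "qvel": joint speeds; "joint_efforts": joint torques, N m; "tool_pos": TCP position; "tool_rot": TCP orientation; "contact_force": force on the tool from outside, world axes, zero at the start; "torque": the same for the moment, N m; "opening": finger opening in m; "grip_force": force on a finger pad.
Only numpy, scipy, OpenCV 4.12 (cv2) and the standard library are available. Lean on these libraries where they do the work, as an engineer would, in place of code of your own. Each camera call takes 0.05 s, during which the arm holds its last target. There are 200 camera calls.

TASK

Load the photometer: put the round vial and the square cuvette each upright and fully down in the holder whose well matches its shape, leaving the shutter flap lying over meanwhile. Then take the flap by its side pin, swing it up until it stands upright over its hinge, where it would fall neither way, so that both cells see the lamp, and finish while still holding it there by the pin. Never let it go over to the far side, and leave the beaker, cork ring and rubber stopper where they are.

Things in the scene. Friction and masses are not known exactly. Their poses are not given: they have to be found in the camera images.
- stand: shutter stand, fixed: grey base 180 x 80 x 12 mm with two aluminium bearing posts (tops 84 mm above the bench) and a black lamp housing 124 mm tall on its far (+x) end. Origin: on the bench below the middle of the hinge; its x runs along the hinge away from the pin towards the lamp, y to the left, z up. Turned up to 0.15 rad about z.
- stand_hinge (a point): middle of the flap's hinge axis, 70 mm above the bench; the axis runs along the stand's x.
- flap (a joint): shutter flap angle, rad about the stand's +x: 0 = upright over the hinge, its balance point; negative = leaning to the stand's left (+y), positive right. Starts lying on its left (-0.75) or right (+0.75) stop. Aluminium plate 68 mm wide along the hinge, 4 mm thick, reaching 108 mm from the hinge, 160 g; almost frictionless, no spring.
- flap_pin (a point): grip point on the flap's round steel pin (12 mm diameter), which is parallel to the hinge, 100 mm from it, and sticks out of the flap's robot-side edge over stand x = -34 to -87 mm, ending in a black 17 mm button. This point: pin centre line, x = -64 mm; height 143 mm flap down, 170 mm upright; free space below. The pin can turn in the grip, so the gripper may stay vertical.
- vial: round glass sample vial with a black screw cap, loose, standing; 24 mm diameter (cap 22 mm, from 43 mm up), 54 mm tall, about 22 g. Origin: centre of its underside, z up.
- cuvette: square glass cuvette with a flat white lid, loose, standing; 22 x 22 mm, 54 mm tall, about 30 g. Origin: centre of its underside; x and y are the normals of its side faces, z up.
- round_holder: grey block 54 x 54 x 28 mm on a 66 mm square foot plate, fixed, with a round well: 27 mm wide, 20 mm deep, 3 mm chamfer at the mouth. Stands about 0.2 m to the left or right of the stand and 30 mm nearer the robot, turned like it. Origin: centre of its underside.
- round_holder_floor (a point): centre of the round well's floor, 8 mm above the bench.
- square_holder: the same block with a square well: 25 x 25 mm, 20 mm deep, 3 mm chamfer; on the stand's other side. Origin: centre of its underside; the well's sides run along its x and y.
- square_holder_floor (a point): centre of the square well's floor, 8 mm above the bench.
- beaker: glass beaker, 92 mm wide, 118 mm tall, to the right of the work; a bystander. Origin: centre of its underside.
- cork_ring: cork flask ring, 108 mm diameter, 30 mm tall, lying to the right; a bystander. Origin: centre of its underside.
- stopper: black tapered rubber stopper, 30 mm diameter, 24 mm tall, standing between the vial and the cuvette; a bystander. Origin: centre of its underside.
Not all that is in view belongs to the job. What is shaped like the vial but turquoise or yellow is not meant.

How it is judged:
On the way:
1. vial and cuvette stand released in their matching wells, the flap still lying over (horizontal distance between vial and round_holder_floor below 0.005 m and z of vial in the frame of round_holder_floor below 0.004 m and angle between each of vial, cuvette's own z axis and vertical below 0.12 rad and horizontal distance between cuvette and square_holder_floor below 0.005 m and z of cuvette in the frame of square_holder_floor below 0.004 m and contact force between the fingers and vial below 0.05 N and contact force between the fingers and cuvette below 0.05 N and (value of joint flap below -0.4 rad or value of joint flap above 0.4 rad)), for 0.2 s.
At the end, for the whole second after the job is handed in: Vial in the round well and cuvette in the square well, each within 5 mm of its centre, foot within 4 mm of its floor and within 0.12 rad of upright; flap within 0.08 rad of upright and still (under 0.1 rad/s), held by the fingers at the pin (TCP within 45 mm, over 1.5 N) (horizontal distance between vial and round_holder_floor below 0.005 m and z of vial in the frame of round_holder_floor below 0.004 m and angle between each of vial, cuvette's own z axis and vertical below 0.12 rad and horizontal distance between cuvette and square_holder_floor below 0.005 m and z of cuvette in the frame of square_holder_floor below 0.004 m and value of joint flap between -0.08 and 0.08 rad and velocity of joint flap between -0.1 and 0.1 rad/s and distance between the grasp point and flap_pin below 0.045 m and contact force between the fingers and flap above 1.5 N); the arm keeps its last pose, push and grip.
It fails at once if the flap falls or is pushed well past upright to the far side (the pin is more than 105 mm from where it started; upright is 73 mm) (distance of flap_pin from where it was at the start of the episode above 0.105 m).
It fails at once if the beaker is shifted by more than 3 cm (distance of beaker from where it was at the start of the episode above 0.03 m).
It fails at once if the cork ring is shifted by more than 3 cm (distance of cork_ring from where it was at the start of the episode above 0.03 m).
It fails at once if the stopper is shifted by more than 3 cm (distance of stopper from where it was at the start of the episode above 0.03 m).
It also fails if it takes over 72 s, if anything falls off the work surface, if the arm or the gripper's body presses on something with over 40 N, if the wrist force passes 120 N, or if a joint passes its speed limit or range.

## Working session

There is one attempt and no reset: what is moved stays moved. The work goes in short steps, Python scripts to look and compute and a tool call to move; the robot and the scene stay as the last step left them, time stands still between calls to the robot, and variables do not carry over. Pictures are saved under pics/ and viewed, at most 10 in all, crops included, and the job is handed in when it is done.

Besides the shell and the picture viewer there is one more tool, called after "Emit:" in YAML: its name, and indented under it one key for each argument. arm_command: Moves the arm, as the interface text tells. Its arguments: {"type":"object","properties":{"xyz":{"type":"array","items":{"type":"array","items":{"type":"number"}}},"spin":{"type":"array","items":{"type":"number"}},"jaw":{"type":"number"},"squeeze":{"type":"number"}},"required":["xyz","spin"]}

```bash
mkdir -p pics; ls; cat > h.py <<'E'
from cell import *
import numpy as np, cv2
def grab(n):
    c=read_camera(n); np.savez('%s.npz'%n,**c); return c
def load(n): return dict(np.load('%s.npz'%n))
def cloud(c):
    h,w=c['depth'].shape; v,u=np.mgrid[:h,:w]; d=c['depth']
    p=np.stack([(u-c['cx'])/c['fx']*d,-(v-c['cy'])/c['fy']*d,-d,np.ones_like(d)],-1)
    P=p@c['world_from_camera'].T; P=P[...,:3]; P[d==0]=np.nan; return P
def ray(c,u,v,z):
    T=c['world_from_camera'];d=T[:3,:3]@np.array([(u-c['cx'])/c['fx'],-(v-c['cy'])/c['fy'],-1]);o=T[:3,3]
    return o+d*(z-o[2])/d[2]
E
python3 - <<'E'
from h import *
for n in ['scene','side']:
    c=grab(n); print(n,[k for k in c],c['fx'],c['cx'],c['world_from_camera'].round(3).tolist())
    cv2.imwrite(f'pics/{n}.png',c['img'][...,::-1])
s=observe();print(s)
E
```

```text
pics
scene ['img', 'depth', 'fx', 'fy', 'cx', 'cy', 'world_from_camera'] 492.1372589247663 271.15164814065787 [[-0.661, 0.585, -0.469, -0.023], [-0.75, -0.51, 0.421, 0.425], [0.007, 0.63, 0.777, 1.057], [0.0, 0.0, 0.0, 1.0]]
side ['img', 'depth', 'fx', 'fy', 'cx', 'cy', 'world_from_camera'] 391.80201529508673 284.3346201155834 [[0.823, 0.368, -0.433, 0.035], [-0.568, 0.507, -0.648, -0.838], [-0.02, 0.779, 0.626, 0.852], [0.0, 0.0, 0.0, 1.0]]
{'time': 0.1, 'qpos': array([-1.28199034e+00,  3.42654951e-01,  1.52490626e+00, -3.52719384e-05,
        1.27540495e+00, -1.46020788e-01]), 'qvel': array([-0.00058767,  0.0007    , -0.00151046, -0.00071276, -0.00014281,
       -0.00201571]), 'joint_efforts': array([ 1.13734426e-03, -4.32004237e+01, -2.44694549e+01,  7.20122340e-02,
        5.26709540e-02, -5.77289939e-05]), 'tool_pos': array([ 0.22106293, -0.4758212 ,  0.24491877]), 'tool_rot': array([-3.14022885e+00, -1.66477979e-04,  4.34836950e-01]), 'contact_force': array([ 0.44228233, -0.34119238, -0.28709087]), 'torque': array([-0.01065887,  0.0107188 ,  0.03885334]), 'grip_force': 0.0, 'opening': 0.09195046928197655}
```

View pics/scene.png

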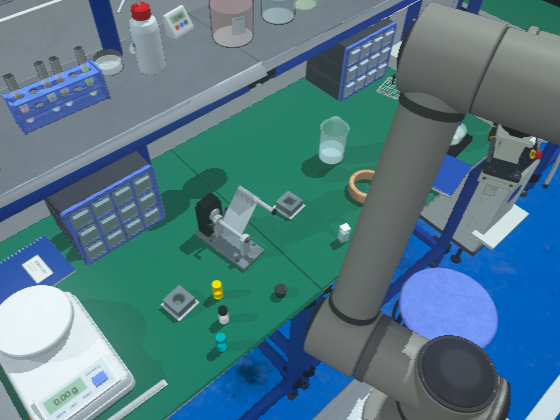

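View pics/side.png

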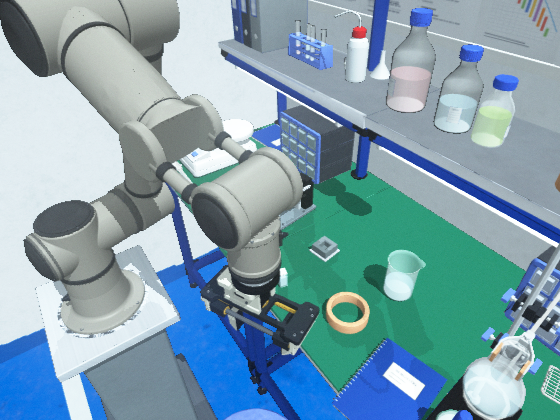

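The scene view shows the round holder at (180,300), the square holder at (289,205), the black-capped vial at (223,315), the cuvette at (344,232), the stopper at (280,291), and the flap leaning right with its pin near (265,207). The side view is mostly blocked by the arm.

```bash
python3 - <<'E'
from h import *
c=load('scene');P=cloud(c)
im=c['img'][160:360,150:370];cv2.imwrite('pics/crop.png',cv2.resize(im,None,fx=3.6,fy=3,interpolation=cv2.INTER_CUBIC)[...,::-1])
cc=0
hsv=cv2.cvtColor(c['img'],cv2.COLOR_RGB2HSV)
# non-green objects above bench
z=P[...,2]; 
m=((z>0.004)&(z<0.25)&(P[...,0]>0.2)&(P[...,0]<0.85)&(abs(P[...,1])<0.5)).astype(np.uint8)
m[:, 330:][P[...,2][:,330:]>0.08]=0
n,l,s,ce=cv2.connectedComponentsWithStats(m)
for i in range(1,n):
    if s[i,4]>25:
        q=P[l==i]; top=q[q[:,2]>q[:,2].max()-.006]
        print(s[i],'min',q.min(0).round(3),'max',q.max(0).round(3),'topmean',top.mean(0).round(4),len(top))
E
```

```text
[319 119  28  45 778] min [ 0.624 -0.475  0.004] max [ 0.722 -0.392  0.118] topmean [ 0.6908 -0.417   0.1146] 25
[  51  154  115  111 7190] min [0.779 0.077 0.004] max [0.85  0.319 0.21 ] topmean [0.8194 0.2033 0.2058] 1063
[349 170  26  32 372] min [ 0.471 -0.462  0.004] max [ 0.557 -0.359  0.035] topmean [ 0.5286 -0.4039  0.0306] 66
[ 195  186  110   85 3894] min [ 0.519 -0.234  0.004] max [0.741 0.053 0.153] topmean [ 0.5819 -0.0723  0.149 ] 78
[338 223  13  20 184] min [ 0.411 -0.245  0.004] max [ 0.438 -0.22   0.057] topmean [ 0.4246 -0.2341  0.0529] 42
[   7  256  129  164 9383] min [0.443 0.345 0.004] max [0.85  0.5   0.113] topmean [0.6688 0.4577 0.1086] 1654
[212 280  12  19 166] min [0.494 0.102 0.004] max [0.52  0.131 0.055] topmean [0.5077 0.1187 0.0525] 66
[275 283  12  15 137] min [ 0.397 -0.014  0.005] max [0.428 0.015 0.027] topmean [0.4111 0.0012 0.0234] 74
[163 285  37  36 662] min [0.512 0.167 0.004] max [0.58  0.238 0.032] topmean [0.5476 0.2034 0.0279] 264
[218 305  12  20 177] min [0.434 0.136 0.004] max [0.458 0.161 0.057] topmean [0.4452 0.149  0.0533] 65
[304 320  10  34 129] min [0.2   0.097 0.2  ] max [0.236 0.132 0.25 ] topmean [0.2141 0.1182 0.2467] 35
[216 332  12  20 179] min [0.384 0.183 0.004] max [0.407 0.206 0.056] topmean [0.3957 0.1939 0.0533] 73
[109 401  32  19  90] min [0.408 0.399 0.004] max [0.425 0.465 0.009] topmean [0.4167 0.4322 0.0054] 90
```

View pics/crop.png

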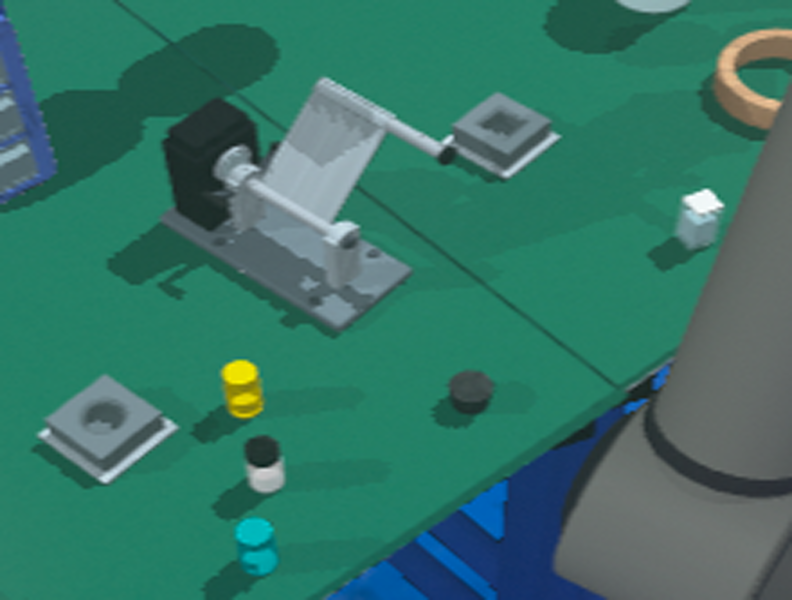

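The crop shows the round well at crop (105,418), the square well at (505,122), the black-capped vial between the yellow and turquoise decoys, the cuvette at (700,215) and the pin end button at (447,152).

```bash
python3 - <<'E'
from h import *
c=load('scene');P=cloud(c)
def fit(mask,name):
    q=P[mask]; r=cv2.minAreaRect(((q[:,:2])*1000).astype(np.float32)); print(name,len(q),'rect',np.round(r[0],1),np.round(r[1],1),round(r[2],1),'zmed',np.median(q[:,2]).round(4))
v,u=np.mgrid[:420,:560]
def box(u0,u1,v0,v1): return (u>=u0)&(u<u1)&(v>=v0)&(v<v1)
z=P[...,2]
def zb(a,b): return (z>a)&(z<b)
for nm,b in [('round',box(155,205,280,325)),('square',box(273,310,180,222))]:
    fit(b&zb(.0245,.0315),nm+' top'); fit(b&zb(.0035,.0315),nm+' foot')
    d=cv2.cvtColor(c['img'],cv2.COLOR_RGB2GRAY)
fit(box(335,355,218,247)&zb(.049,.06),'cuv lid')
fit(box(335,355,218,247)&zb(.004,.06),'cuv all')
fit(box(210,232,303,327)&zb(.049,.06),'vial cap')
fit(box(210,232,303,327)&zb(.004,.06),'vial all')
fit(box(195,270,215,275)&zb(.009,.015),'base')
# pin: points in region between flap and button
q=P[box(256,276,198,216)&zb(.12,.17)]; print('pin',len(q),q.min(0).round(3),q.max(0).round(3))
a=q[q[:,0]<.62]; m=a.mean(0); w=np.linalg.svd(a-m)[2][0]; print(m.round(4),w.round(3))
hs=cv2.cvtColor(c['img'],cv2.COLOR_RGB2HSV)
b=box(262,282,195,220)&(hs[...,2]<60)&(z>.1); print('button',P[b].mean(0).round(4),b.sum())
print([ (np.round(ray(c,*p,0.028),3)) for p in [(179,299),(290,204)]])
E
```

```text
round top 339 rect [548.8 202.7] [55.2 55.7] 7.8 zmed 0.0271
round foot 693 rect [550.1 201.9] [110.  105.3] 47.9 zmed 0.0243
square top 194 rect [ 600.1 -201.9] [56.5 56.5] 8.7 zmed 0.0265
square foot 474 rect [ 619.7 -218.5] [ 98.9 155.5] 39.9 zmed 0.023
cuv lid 58 rect [ 424.9 -234. ] [21.5 21.3] 80.9 zmed 0.0516
cuv all 184 rect [ 424. -233.] [24.1 23.8] 76.5 zmed 0.0389
vial cap 77 rect [446.2 148.5] [20.5 23.7] 52.5 zmed 0.0528
vial all 177 rect [445.5 148.8] [23.2 24.6] 7.4 zmed 0.0427
base 805 rect [613.1   2.6] [182.5  80.3] 9.7 zmed 0.0113
pin 122 [ 0.525 -0.083  0.133] [ 0.588 -0.064  0.152]
[ 0.5548 -0.0743  0.1454] [-0.991 -0.13   0.026]
button [ 0.5275 -0.0773  0.146 ] 15
[array([0.546, 0.203, 0.028]), array([ 0.589, -0.194,  0.028])]
```

Emit:
arm_command:
  xyz:
    - [20,24,-5]
    - [20,24,-5]
    - [20,24,-5]
    - [20,24,-5]
    - [20,24,-5]
    - [20,24,-5]
    - [20,24,-5]
    - [20,24,-5]
    - [20,24,-5]
    - [23,26,-5]
    - [0,0,0]
    - [0,0,0]
  spin: [5.6,5.6,5.6,5.6,5.6,5.6,5.6,5.6,5.6,5.6,0,0]
  jaw: 1

```text
time: 1.3
tool_pos: [0.4242, -0.2336, 0.1952]
tool_rot: [-3.141, -0.0, 1.413]
contact_force: [-0.5, 0.3, 0.6]
opening: 0.0919
grip_force: 0.0
```

```bash
python3 - <<'E'
from h import *
c=grab('wrist');P=cloud(c);s=observe();print(s['tool_pos'],np.degrees(s['tool_rot']),c['world_from_camera'].round(3).tolist())
cv2.imwrite('pics/w1.png',c['img'][...,::-1])
z=P[...,2];m=((z>.049)&(z<.06)).astype(np.uint8)
n,l,st,ce=cv2.connectedComponentsWithStats(m)
for i in range(1,n):
    if st[i,4]>200:
        q=P[l==i];r=cv2.minAreaRect((q[:,:2]*1000).astype(np.float32));print(st[i],np.round(r[0],1),np.round(r[1],1),round(r[2],1),np.median(q[:,2]))
E
```

```text
[ 0.42391178 -0.23426552  0.19536213] [-1.79967596e+02  4.64003336e-03  8.08896191e+01] [[0.988, 0.15, 0.048, 0.438], [-0.158, 0.943, 0.293, -0.154], [-0.001, -0.297, 0.955, 0.334], [0.0, 0.0, 0.0, 1.0]]
[259 180  30  30 762] [ 424.8 -235.6] [22.2 21.6] 75.7 0.053779874842637604
```

View pics/w1.png

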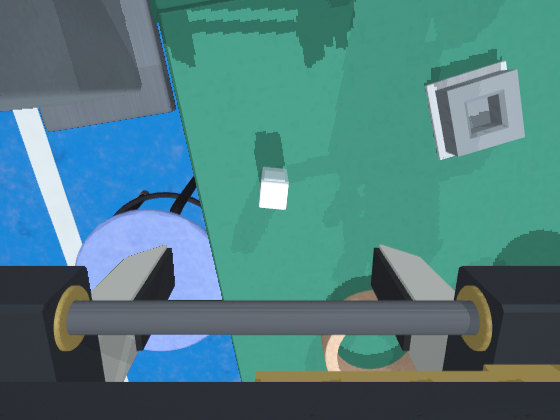

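The wrist view shows the cuvette lid at (274,190), turned about -14°, and the square well at (487,112).

Emit:
arm_command:
  xyz:
    - [1,-1.5,0]
    - [0,0,-25]
    - [0,0,-30]
    - [0,0,-30]
    - [0,0,-30]
    - [0,0,-20]
    - [0,0,-16]
    - [0,0,0]
    - [0,0,0]
  spin: [-5,0,0,0,0,0,0,0,0]

```text
time: 2.25
tool_pos: [0.4249, -0.2365, 0.0449]
tool_rot: [3.142, 0.0, 1.323]
contact_force: [0.2, -0.8, -0.2]
opening: 0.0919
grip_force: 0.0
```

Emit:
arm_command:
  xyz:
    - [0,0,0]
    - [0,0,0]
    - [0,0,0]
    - [0,0,0]
    - [0,0,0]
    - [0,0,0]
    - [0,0,0]
    - [0,0,0]
  spin: [0,0,0,0,0,0,0,0]
  jaw: -1
  squeeze: 12

```text
time: 3.05
tool_pos: [0.4252, -0.2356, 0.0445]
tool_rot: [-3.142, -0.0, 1.325]
contact_force: [-0.1, -0.2, -0.2]
opening: 0.0325
grip_force: 0.0
```

```bash
python3 - <<'E'
from h import *
c=load('wrist');P=cloud(c);z=P[...,2];v,u=np.mgrid[:420,:560]
b=(u>410)&(u<540)&(v<175)
for a,e in [(.0265,.033),(.022,.0265),(.003,.0065),(.006,.012)]:
    q=P[b&(z>a)&(z<e)]
    if len(q)>20:
        r=cv2.minAreaRect((q[:,:2]*1000).astype(np.float32));print(a,len(q),np.round(r[0],1),np.round(r[1],1),round(r[2],1),np.median(q[:,2]))
# inner well via hole in top mask
m=(b&(z>.0265)&(z<.033)).astype(np.uint8)
cs,hh=cv2.findContours(m,cv2.RETR_CCOMP,cv2.CHAIN_APPROX_NONE)
for k,h in zip(cs,hh[0]):
    if h[3]>=0 and cv2.contourArea(k)>100:
        q=np.array([ray(c,p[0][0],p[0][1],.028)[:2]*1000 for p in k]);r=cv2.minAreaRect(q.astype(np.float32));print('hole',np.round(r[0],1),np.round(r[1],1),r[2])
    elif h[3]<0 and cv2.contourArea(k)>500:
        q=np.array([ray(c,p[0][0],p[0][1],.028)[:2]*1000 for p in k]);r=cv2.minAreaRect(q.astype(np.float32));print('outer',np.round(r[0],1),np.round(r[1],1),r[2])
print(observe()['tool_pos'],observe()['tool_rot'])
E
```

```text
0.0265 3461 [ 600.5 -203.3] [55.5 54.5] 8.3 0.027837316133771828
0.022 666 [ 600.6 -203.6] [55.5 54.6] 8.1 0.02530822441781755
0.003 1254 [ 600.4 -203.3] [67. 66.] 8.4 0.004868424896637635
0.006 959 [ 599.5 -202.7] [64.4 64. ] 8.6 0.008017210328683133
outer [ 600.1 -203.3] [55.  54.3] 8.31566047668457
hole [ 600.3 -203.3] [31.5 31.6] 8.419114112854004
[ 0.42516707 -0.23561408  0.04450572] [-3.14157723e+00 -2.87917424e-05  1.32500581e+00]
```

Emit:
arm_command:
  xyz:
    - [0,0,0]
    - [0,0,0]
    - [0,0,0]
    - [0,0,0]
    - [0,0,0]
    - [0,0,5]
    - [0,0,20]
    - [0,0,25]
    - [0,0,25]
    - [0,0,5]
    - [0,0,0]
  spin: [0,0,0,0,0,0,0,0,0,0,0]

```text
time: 4.15
tool_pos: [0.4255, -0.2359, 0.1252]
tool_rot: [3.14, 0.001, 1.325]
contact_force: [-1.2, -0.5, 0.2]
opening: 0.0217
grip_force: 12.0
```

Emit:
arm_command:
  xyz:
    - [15,3,0]
    - [25,5,0]
    - [30,5,0]
    - [30,5,0]
    - [30,5,0]
    - [25,5,0]
    - [15,3,0]
    - [5,1.5,0]
    - [0,0,0]
    - [0,0,0]
    - [0,0,0]
  spin: [3,3,3,3,3,3,3,1.4,0,0,0]

```text
time: 5.25
tool_pos: [0.5993, -0.2034, 0.1244]
tool_rot: [-3.141, -0.0, 1.715]
contact_force: [-0.3, -0.3, 0.3]
opening: 0.022
grip_force: 12.0
```

```bash
python3 - <<'E'
from h import *
c=grab('wrist');P=cloud(c);s=observe();print(s['tool_pos'],np.degrees(s['tool_rot']))
z=P[...,2];t=s['tool_pos'];hs=cv2.cvtColor(c['img'],cv2.COLOR_RGB2HSV)
b=(abs(z-(t[2]+.010))<.004)&(np.hypot(P[...,0]-t[0],P[...,1]-t[1])<.025)&(hs[...,2]>190)&(hs[...,1]<40)
q=P[b];r=cv2.minAreaRect((q[:,:2]*1000).astype(np.float32));print(len(q),np.round(r[0],1),np.round(r[1],1),r[2],np.median(q[:,2]))
b=(z>.0265)&(z<.031)
q=P[b];r=cv2.minAreaRect((q[:,:2]*1000).astype(np.float32));print(len(q),np.round(r[0],1),np.round(r[1],1),r[2])
cv2.imwrite('pics/w2.png',c['img'][...,::-1])
E
```

```text
[ 0.59943277 -0.2034709   0.12455783] [-1.79980373e+02 -8.54369868e-03  9.82413967e+01]
1452 [ 599.1 -198.1] [21.2 11.8] 8.531484603881836 0.13368990799450992
3702 [ 600.6 -202.4] [54.1 52.9] 8.268089294433594
```

View pics/w2.png

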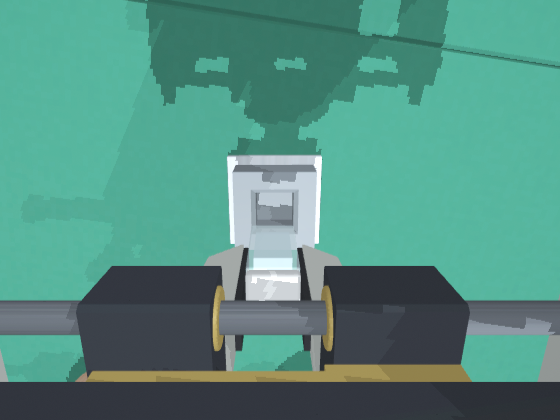

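The wrist view shows the cuvette held squarely at (273,270), lined up with the square well at (275,210).

Emit:
arm_command:
  xyz:
    - [1,0,-10]
    - [0,0,-20]
    - [0,0,-10]
    - [0,0,-7]
    - [0,0,-5]
    - [0,0,-5]
    - [0,0,-5]
    - [0,0,-4]
    - [0,0,-3]
    - [0,0,-2]
    - [0,0,0]
    - [0,0,0]
  spin: [0,0,0,0,0,0,0,0,0,0,0,0]

```text
time: 6.5
tool_pos: [0.6013, -0.2032, 0.0537]
tool_rot: [3.141, 0.0, 1.716]
contact_force: [-0.8, 0.0, -0.7]
opening: 0.022
grip_force: 12.0
```

Emit:
arm_command:
  xyz:
    - [0,0,-0.5]
    - [0,0,0]
    - [0,0,0]
    - [0,0,0]
  spin: [0,0,0,0]
  jaw: -0.2

```text
time: 6.9
tool_pos: [0.6012, -0.2032, 0.0531]
tool_rot: [3.141, 0.0, 1.716]
contact_force: [-0.2, 0.0, 0.6]
opening: 0.0362
grip_force: 0.0
```

Emit:
arm_command:
  xyz:
    - [0,0,5]
    - [0,0,20]
    - [0,0,30]
    - [0,0,45]
    - [0,0,45]
    - [0,0,40]
    - [0,0,0]
    - [0,0,0]
  spin: [0,0,0,0,0,0,0,0]

```text
time: 7.7
tool_pos: [0.6014, -0.2032, 0.2394]
tool_rot: [3.139, 0.001, 1.716]
contact_force: [-0.3, -0.7, -1.2]
opening: 0.0368
grip_force: 0.0
```

```bash
python3 - <<'E'
from h import *
c=grab('wrist');P=cloud(c);s=observe();print(s['tool_pos'],np.degrees(s['tool_rot']),s['opening'])
z=P[...,2]
for a,e in [(.05,.075),(.0265,.031)]:
  q=P[(z>a)&(z<e)&(np.hypot(P[...,0]-.6,P[...,1]+.203)<.05)];r=cv2.minAreaRect((q[:,:2]*1000).astype(np.float32));print(len(q),np.round(r[0],1),np.round(r[1],1),r[2],np.median(q[:,2]),q[:,2].max())
E
```

```text
[ 0.60077619 -0.20297431  0.23767175] [-1.79970495e+02 -2.26481684e-02  9.83113814e+01] 0.03686325434264344
672 [ 601.7 -203.3] [21.2 21.9] 8.475259780883789 0.061812504799033635 0.06477397967418036
2128 [ 600.6 -203.3] [54.1 54. ] 8.310253143310547 0.02795727650577684 0.030989198812072682
```

Emit:
arm_command:
  xyz:
    - [-8,15,0]
    - [-12,27,0]
    - [-13,30,0]
    - [-13,30,0]
    - [-13,30,0]
    - [-13,30,0]
    - [-13,30,0]
    - [-13,30,0]
    - [-13,30,-5]
    - [-13,30,-10]
    - [-12,30,-10]
    - [-12,25,-10]
    - [-7.5,15,-5]
    - [0,0,0]
    - [0,0,0]
  spin: [3,4,4,4,4,4,4,4,4,4,4,3,1.7,0,0]
  jaw: 0.6

```text
time: 9.25
tool_pos: [0.4452, 0.1487, 0.1971]
tool_rot: [-3.14, -0.001, 2.549]
contact_force: [-0.1, -0.3, 0.7]
opening: 0.0736
grip_force: 0.0
```

```bash
python3 - <<'E'
from h import *
c=grab('wrist');P=cloud(c);s=observe();print(s['tool_pos'],np.degrees(s['tool_rot']),s['opening'])
z=P[...,2]
def comp(m,mn):
  n,l,st,ce=cv2.connectedComponentsWithStats(m.astype(np.uint8))
  for i in range(1,n):
    if st[i,4]>mn:
        q=P[l==i];r=cv2.minAreaRect((q[:,:2]*1000).astype(np.float32));print(st[i],np.round(r[0],1),np.round(r[1],1),round(r[2],1),np.median(q[:,2]).round(4),np.median(c['img'][l==i],0))
comp((z>.049)&(z<.06),150);print();comp((z>.0262)&(z<.031),800)
cv2.imwrite('pics/w3.png',c['img'][...,::-1])
E
```

```text
[0.44569058 0.14837517 0.19747904] [-1.79945357e+02 -3.84136722e-02  1.45978968e+02] 0.07315754625856014
[270  91  31  32 758] [396.8 192.2] [21.9 21.7] 11.7 0.0539 [ 51. 170. 176.]
[258 180  29  29 647] [446.6 147.3] [22.1 21.8] 70.2 0.0538 [55. 57. 60.]
[271 259  27  26 557] [508.1 117.6] [21.7 22.3] 56.5 0.0538 [255. 253.  92.]
[186 367  26  15 189] [550.8  -6.7] [25.8  9.9] 74.3 0.0539 [142. 151. 159.]

[ 345  206   85   60 1731] [549.3 200.7] [55.3 53.9] 8.3 0.0278 [177. 190. 200.]
```

View pics/w3.png

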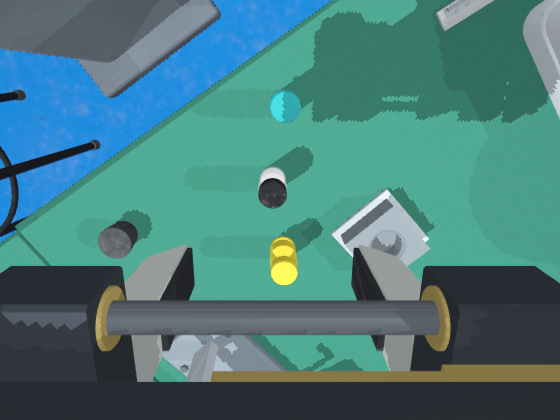

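The wrist view shows the vial's black cap at (273,192) between turquoise (286,106) and yellow (284,265), and the round well at (385,240).

Emit:
arm_command:
  xyz:
    - [1,-1,0]
    - [0,0,-25]
    - [0,0,-30]
    - [0,0,-30]
    - [0,0,-30]
    - [0,0,-22]
    - [0,0,-16]
    - [0,0,0]
  spin: [0,0,0,0,0,0,0,0]

```text
time: 10.1
tool_pos: [0.4458, 0.1468, 0.0433]
tool_rot: [-3.139, -0.003, 2.547]
contact_force: [1.4, -0.6, -0.5]
opening: 0.0735
grip_force: 0.0
```

Emit:
arm_command:
  xyz:
    - [0,0,0]
    - [0,0,0]
    - [0,0,0]
    - [0,0,0]
    - [0,0,0]
    - [0,0,0]
    - [0,0,0]
    - [0,0,0]
    - [0,0,0]
    - [0,0,0]
    - [0,0,0]
  spin: [0,0,0,0,0,0,0,0,0,0,0]
  jaw: -1
  squeeze: 12

```text
time: 11.2
tool_pos: [0.4467, 0.1479, 0.0451]
tool_rot: [3.141, 0.0, 2.548]
contact_force: [0.6, -0.1, 0.7]
opening: 0.0238
grip_force: 12.0
```

Emit:
arm_command:
  xyz:
    - [0,0,5]
    - [0,0,20]
    - [0,0,25]
    - [0,0,25]
    - [0,0,10]
    - [0,0,0]
    - [0,0,0]
  spin: [0,0,0,0,0,0,0]

```text
time: 11.9
tool_pos: [0.4462, 0.1478, 0.1294]
tool_rot: [-3.141, -0.001, 2.548]
contact_force: [-0.5, -0.1, 0.5]
opening: 0.0236
grip_force: 12.0
```

Emit:
arm_command:
  xyz:
    - [10,5,0]
    - [20,10,0]
    - [25,13,0]
    - [25,13,0]
    - [15,8,0]
    - [8,4,0]
    - [0,0,0]
    - [0,0,0]
    - [0,0,0]
  spin: [0,0,0,0,0,0,0,0,0]

```text
time: 12.8
tool_pos: [0.5489, 0.2005, 0.1298]
tool_rot: [-3.141, -0.001, 2.548]
contact_force: [0.0, -0.3, -0.3]
opening: 0.0237
grip_force: 12.0
```

```bash
python3 - <<'E'
from h import *
c=grab('wrist');P=cloud(c);s=observe();t=s['tool_pos'];print(t)
z=P[...,2]
q=P[(z>.0262)&(z<.031)&(np.hypot(P[...,0]-.549,P[...,1]-.2)<.05)];r=cv2.minAreaRect((q[:,:2]*1000).astype(np.float32));print(len(q),np.round(r[0],1),np.round(r[1],1),r[2])
q=P[(z>.0035)&(z<.0065)&(np.hypot(P[...,0]-.549,P[...,1]-.2)<.06)&(c['img'][...,0]>120)];r=cv2.minAreaRect((q[:,:2]*1000).astype(np.float32));print('foot',len(q),np.round(r[0],1),np.round(r[1],1),r[2])
q=P[(abs(z-t[2]-.01)<.004)&(np.hypot(P[...,0]-t[0],P[...,1]-t[1])<.02)&(c['img'].max(-1)<110)];print(len(q),np.median(q[:,2]))
r=cv2.minEnclosingCircle((q[:,:2]*1000).astype(np.float32));print('cap',r)
cv2.imwrite('pics/w4.png',c['img'][...,::-1])
E
```

```text
[0.54901032 0.20052049 0.13001466]
3803 [549.7 200.9] [54.5 54.4] 8.248333930969238
foot 1475 [549.5 201.1] [65.9 65.6] 8.313780784606934
1544 0.1386264053307549
cap ((543.8402099609375, 204.1702423095703), 14.348050117492676)
```

View pics/w4.png

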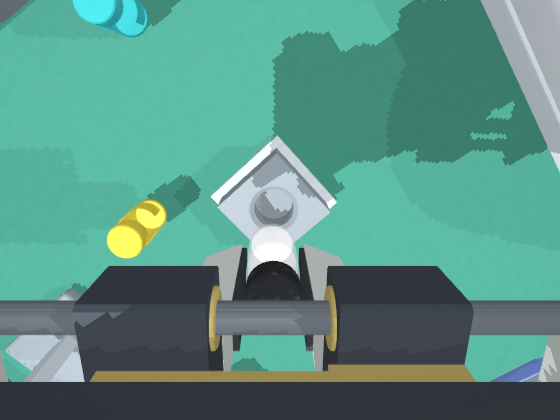

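The wrist view shows the vial upright in the grip at (273,265), in line with the round well at (273,207).

Emit:
arm_command:
  xyz:
    - [0.7,0.5,-15]
    - [0,0,-20]
    - [0,0,-10]
    - [0,0,-7]
    - [0,0,-5]
    - [0,0,-5]
    - [0,0,-5]
    - [0,0,-4]
    - [0,0,-3]
    - [0,0,-2.5]
    - [0,0,0]
    - [0,0,0]
  spin: [0,0,0,0,0,0,0,0,0,0,0,0]

```text
time: 14.05
tool_pos: [0.5504, 0.2014, 0.0536]
tool_rot: [3.141, 0.0, 2.548]
contact_force: [-0.7, 0.3, -0.5]
opening: 0.0238
grip_force: 12.0
```

Emit:
arm_command:
  xyz:
    - [0,0,-0.5]
    - [0,0,0]
    - [0,0,0]
    - [0,0,0]
  spin: [0,0,0,0]
  jaw: -0.2

```text
time: 14.45
tool_pos: [0.5504, 0.2013, 0.0531]
tool_rot: [3.141, 0.0, 2.548]
contact_force: [-0.2, -0.4, 0.3]
opening: 0.0368
grip_force: 0.0
```

Emit:
arm_command:
  xyz:
    - [0,0,5]
    - [0,0,20]
    - [0,0,30]
    - [0,0,40]
    - [0,0,40]
    - [0,0,40]
    - [0,0,32]
    - [0,0,0]
    - [0,0,0]
  spin: [0,0,0,0,0,0,0,0,0]

```text
time: 15.35
tool_pos: [0.5504, 0.2013, 0.2607]
tool_rot: [3.14, 0.001, 2.548]
contact_force: [0.4, -0.6, -0.5]
opening: 0.0364
grip_force: 0.0
```

```bash
python3 - <<'E'
from h import *
c=grab('wrist');P=cloud(c);s=observe();print(s['tool_pos'],s['opening'])
z=P[...,2]
q=P[(z>.045)&(z<.075)&(np.hypot(P[...,0]-.5496,P[...,1]-.201)<.05)];r=cv2.minAreaRect((q[:,:2]*1000).astype(np.float32));print(len(q),np.round(r[0],1),np.round(r[1],1),np.median(q[:,2]))
c=grab('scene');P=cloud(c);z=P[...,2]
for nm,p in [('vial',(.5496,.201)),('cuv',(.6005,-.2033))]:
  q=P[(z>.055)&(z<.075)&(np.hypot(P[...,0]-p[0],P[...,1]-p[1])<.03)]
  if len(q)>5: print(nm,len(q),q.mean(0).round(4),np.percentile(q[:,2],[50,90]))
E
```

```text
[0.549848   0.20121892 0.25938435] 0.03688878788518808
525 [550.1 200.5] [21.7 22.5] 0.06166758076370277
vial 74 [0.5486 0.2025 0.0605] [0.0604058  0.06316883]
```

Emit:
arm_command:
  xyz:
    - [0,-15,0]
    - [0,-25,0]
    - [0,-30,0]
    - [0,-30,0]
    - [0,-30,0]
    - [0,-30,0]
    - [0,-30,0]
    - [0,-30,0]
    - [0,-25,0]
    - [0,-20,0]
    - [0,-10,0]
    - [0,0,0]
    - [0,0,0]
    - [0,0,0]
  spin: [3,4,4,4,4,4,4,4,4,4,3.3,0,0,0]
  jaw: 0.2

```text
time: 16.85
tool_pos: [0.5502, -0.0729, 0.2594]
tool_rot: [3.141, -0.001, -2.997]
contact_force: [-0.0, 0.4, 1.0]
opening: 0.0549
grip_force: 0.0
```

```bash
python3 - <<'E'
from h import *
c=grab('wrist');P=cloud(c);s=observe();print(s['tool_pos'],np.degrees(s['tool_rot']),s['opening'])
z=P[...,2]
m=(z>.125)&(z<.165)&(P[...,0]<.57)
n,l,st,ce=cv2.connectedComponentsWithStats(m.astype(np.uint8))
for i in range(1,n):
  if st[i,4]>100:
    q=P[l==i];print(st[i],q.min(0).round(4),q.max(0).round(4))
    d=(np.median(c['img'][l==i],0));print(d)
    for x0 in np.arange(.50,.57,.008):
      k=q[(q[:,0]>x0)&(q[:,0]<x0+.008)]
      if len(k)>5: print(round(x0+.004,3),len(k),'y',k[:,1].min().round(4),k[:,1].max().round(4),'ztop',np.percentile(k[:,2],95).round(4))
cv2.imwrite('pics/w5.png',c['img'][...,::-1])
E
```

```text
[ 0.5502293  -0.07283917  0.25962285] [ 1.79964475e+02 -4.43659942e-02 -1.71685235e+02] 0.055602624004377675
[ 253  167   24   65 1084] [ 0.5256 -0.0898  0.1378] [ 0.5698 -0.0705  0.1523]
[209. 216. 225.]
0.528 252 y -0.0898 -0.0736 ztop 0.1515
0.536 178 y -0.0891 -0.0748 ztop 0.1495
0.544 181 y -0.0853 -0.0737 ztop 0.1495
0.552 175 y -0.0842 -0.0726 ztop 0.1496
0.56 170 y -0.0831 -0.0714 ztop 0.1495
0.568 128 y -0.082 -0.0705 ztop 0.1493
```

View pics/w5.png

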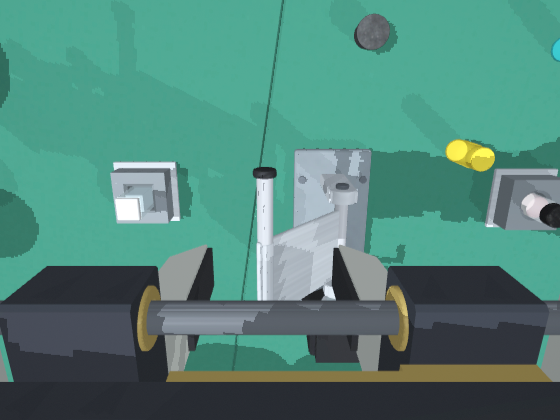

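The wrist view shows the pin running from its button at (265,173) to the flap at (265,240), a few mm to the right (-y) of the grip centre. The vial and cuvette are seated in their holders.

Emit:
arm_command:
  xyz:
    - [-1,-6,0]
    - [0,0,-20]
    - [0,0,-25]
    - [0,0,-25]
    - [0,0,-20]
    - [0,0,-15]
    - [0,0,-10]
    - [0,0,-1]
    - [0,0,0]
    - [0,0,0]
  spin: [0,0,0,0,0,0,0,0,0,0]

```text
time: 17.9
tool_pos: [0.5499, -0.0798, 0.145]
tool_rot: [-3.141, 0.002, -2.996]
contact_force: [0.9, 0.4, -0.6]
opening: 0.0551
grip_force: 0.0
```

Emit:
arm_command:
  xyz:
    - [0,0,0]
    - [0,0,0]
    - [0,0,0]
    - [0,0,0]
    - [0,0,0]
    - [0,0,0]
    - [0,0,0]
    - [0,0,0]
    - [0,0,0]
    - [0,0,0]
  spin: [0,0,0,0,0,0,0,0,0,0]
  jaw: -1
  squeeze: 20

```text
time: 18.9
tool_pos: [0.5492, -0.0787, 0.144]
tool_rot: [3.14, -0.0, -2.996]
contact_force: [-0.2, 5.8, 1.4]
opening: 0.0112
grip_force: 20.0
```

```bash
python3 - <<'E'
from h import *
c=grab('scene');P=cloud(c)
s=observe();print(s['tool_pos'],s['opening'],s['grip_force'],s['contact_force'])
for n in (16,):
  t=np.linspace(0,1,n+1);th=.75*(1-(3*t**2-2*t**3));a=np.radians(8.3)
  h=68.2-100*np.sin(th);z=100*np.cos(th)-73.2
  print(np.c_[-np.sin(a)*np.diff(h),np.cos(a)*np.diff(h),np.diff(z),th[1:]].round(2).tolist())
E
```

```text
[ 0.5491833  -0.07869678  0.14400377] 0.011359913921338565 19.999564290046692 [-0.52535321  4.7242553   2.35505354]
[[-0.09, 0.61, 0.57, 0.74], [-0.26, 1.76, 1.59, 0.72], [-0.41, 2.8, 2.38, 0.68], [-0.55, 3.76, 2.93, 0.63], [-0.67, 4.62, 3.23, 0.58], [-0.78, 5.36, 3.28, 0.51], [-0.87, 5.95, 3.12, 0.44], [-0.93, 6.35, 2.79, 0.38], [-0.95, 6.52, 2.33, 0.31], [-0.94, 6.46, 1.81, 0.24], [-0.9, 6.14, 1.29, 0.17], [-0.81, 5.56, 0.82, 0.12], [-0.69, 4.73, 0.45, 0.07], [-0.53, 3.66, 0.19, 0.03], [-0.34, 2.35, 0.05, 0.01], [-0.12, 0.83, 0.0, 0.0]]
```

Emit:
arm_command:
  xyz:
    - [-0.1,0.6,0.6]
    - [-0.3,1.8,1.6]
    - [-0.4,2.8,2.4]
    - [-0.5,3.7,2.9]
    - [-0.7,4.6,3.2]
    - [-0.8,5.4,3.3]
    - [-0.9,5.9,3.1]
    - [-0.9,6.4,2.8]
    - [-0.5,3.5,1.4]
    - [0,0,0]
    - [0,0,0]
  spin: [0,0,0,0,0,0,0,0,0,0,0]

```text
time: 20.05
tool_pos: [0.5444, -0.0456, 0.1664]
tool_rot: [-3.14, 0.001, -2.996]
contact_force: [-2.8, -5.8, 6.8]
opening: 0.0114
grip_force: 20.0
```

Emit:
arm_command:
  xyz:
    - [-0.3,2,0.6]
    - [-0.7,5,1.5]
    - [-0.8,6,1.3]
    - [-0.9,6,0.9]
    - [-0.8,5.5,0.6]
    - [-0.6,4,0.3]
    - [-0.3,2,0]
    - [0,0,0]
    - [0,0,0]
    - [0,0,0]
  spin: [0,0,0,0,0,0,0,0,0,0]

```text
time: 21.05
tool_pos: [0.5399, -0.0143, 0.1707]
tool_rot: [3.141, 0.0, -2.996]
contact_force: [-1.8, -1.8, 6.1]
opening: 0.0113
grip_force: 20.0
```

```bash
python3 - <<'E'
from h import *
s=observe();print(s['tool_pos'],s['contact_force'])
c=grab('scene');P=cloud(c)
cv2.imwrite('pics/s6.png',cv2.resize(c['img'][150:290,170:340],None,fx=4,fy=4,interpolation=cv2.INTER_CUBIC)[...,::-1])
# stand frame
a=np.radians(8.3);ex=np.array([np.cos(a),np.sin(a)]);ey=np.array([-ex[1],ex[0]])
o=np.array([.549,-.0788])+64e-3*ex+68.2e-3*ey
print('hinge',o)
X=(P[...,:2]-o)@ex;Y=(P[...,:2]-o)@ey;z=P[...,2]
m=(abs(X)<.030)&(z>.095)&(z<.172)&(abs(Y)<.05);print(m.sum())
A=np.polyfit(z[m],Y[m],1);print('plate slope dy/dz',A,'angle',np.arctan(-A[0]),'Y@.07',np.polyval(A,.07),'res',np.std(Y[m]-np.polyval(A,z[m])))
k=np.abs(z-.076)<.006;k&=(abs(X)<.06)&(abs(Y)<.03);print('hinge bar Y',k.sum(),np.percentile(Y[k],[5,50,95]) if k.sum() else '')
E
```

```text
[ 0.53988921 -0.01430889  0.17073822] [-1.84680098 -1.83597403  6.06318288]
hinge [ 0.60248456 -0.00207554]
36
plate slope dy/dz [-0.01592565  0.00324324] angle 0.01592430326519163 Y@.07 0.0021284460826227667 res 0.0011542904418284556
hinge bar Y 109 [-0.00621619  0.00652895  0.02652154]
```

View pics/s6.png

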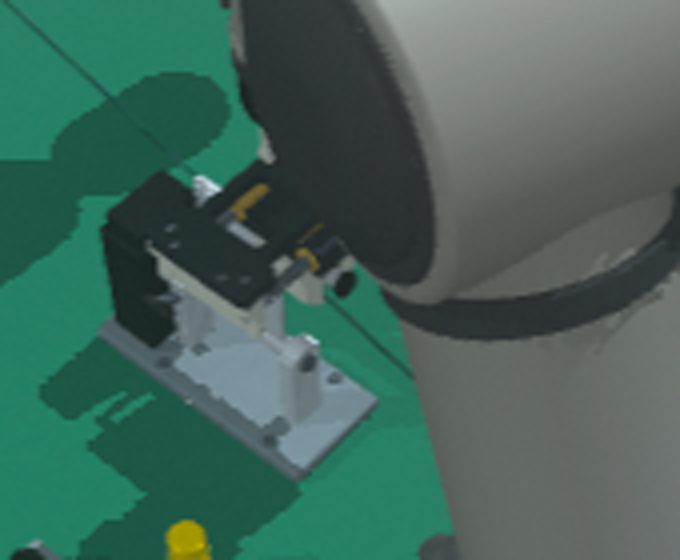

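The scene crop shows the flap standing about upright, mostly hidden by the gripper. I'll check the hinge line against the stand and measure the plate from the side camera.

```bash
python3 - <<'E'
from h import *
a=np.radians(8.3);ex=np.array([np.cos(a),np.sin(a)]);ey=np.array([-ex[1],ex[0]])
o=np.array([.549,-.0788])+64e-3*ex+68.2e-3*ey
def f(c):
    P=cloud(c);return P,(P[...,:2]-o)@ex,(P[...,:2]-o)@ey,P[...,2]
P,X,Y,z=f(load('wrist'))
m=(z>.010)&(z<.0145)&(abs(Y)<.06)&(X<-.02)&(X>-.12); print('base Y',m.sum(),np.percentile(Y[m],[.5,99.5])*1e3, 'Xmin',X[m].min())
m=(z>.08)&(z<.087)&(abs(Y)<.03)&(X<-.02)&(X>-.08);print('post',m.sum(),np.percentile(Y[m],[1,50,99])*1e3,np.percentile(X[m],[1,99]))
for n in ['side','wrist']:
    P,X,Y,z=f(grab(n)); m=(abs(X)<.032)&(z>.09)&(z<.175)&(abs(Y)<.04);print(n,m.sum())
    if m.sum()>30:
        for zz in np.arange(.09,.175,.01):
            k=m&(abs(z-zz)<.005)
            if k.sum()>3:print(zz.round(3),k.sum(),(np.percentile(Y[k],[10,50,90])*1e3).round(1),(np.percentile(X[k],[10,90])*1e3).round())
print(observe()['tool_pos'],observe()['contact_force'])
E
```

```text
base Y 3030 [-39.4896017   38.75344215] Xmin -0.07758766701572753
post 326 [-13.94146637  -3.77827065   7.8859782 ] [-0.05296127 -0.02056829]
side 169
0.09 19 [-4.5 -1.9  0.2] [-27.  25.]
0.1 34 [-4.6 -2.6 -0.5] [-26.  26.]
0.11 33 [-5.3 -3.4 -2.3] [-25.  24.]
0.12 39 [-5.3 -4.2 -2.2] [-25.  22.]
0.13 37 [-5.7 -4.1 -2.7] [-26.  26.]
0.14 6 [-5.7 -4.8 -4. ] [-30.   7.]
wrist 165
0.17 165 [-8.1 -5.6  1.1] [-31. -25.]
[ 0.53990987 -0.01434341  0.17074575] [-1.86077331 -1.83065382  5.84110605]
```

Emit:
arm_command:
  xyz:
    - [-0.2,1.2,0.3]
    - [-0.3,1.8,0.2]
    - [0,0.5,0]
    - [0,0,0]
    - [0,0,0]
    - [0,0,0]
    - [0,0,0]
    - [0,0,0]
  spin: [0,0,0,0,0,0,0,0]

```text
time: 22.0
tool_pos: [0.5394, -0.0109, 0.1708]
tool_rot: [3.141, -0.0, -2.997]
contact_force: [1.0, -0.2, -1.2]
opening: 0.0108
grip_force: 20.0
```

```bash
python3 - <<'E'
from h import *
a=np.radians(8.3);ex=np.array([np.cos(a),np.sin(a)]);ey=np.array([-ex[1],ex[0]])
o=np.array([.549,-.0788])+64e-3*ex+68.2e-3*ey
c=grab('side');P=cloud(c);X=(P[...,:2]-o)@ex;Y=(P[...,:2]-o)@ey;z=P[...,2]
m=(abs(X)<.03)&(z>.095)&(z<.14)&(abs(Y)<.02);A=np.polyfit(z[m],Y[m],1);print(m.sum(),A[0],np.polyval(A,.07))
for nm,p in [('vial',(.5496,.201)),('cuv',(.6005,-.2033))]:
  k=(z>.058)&(z<.066)&(np.hypot(P[...,0]-p[0],P[...,1]-p[1])<.025); print(nm,k.sum(),P[k].mean(0) if k.sum() else '')
s=observe();print(s['tool_pos'],s['contact_force'],s['grip_force'],(s['tool_pos'][:2]-o)@ey)
E
```

```text
152 -0.016567002772633087 -0.0014550417450977916
vial 23 [0.5488565  0.19854411 0.06205588]
cuv 48 [ 0.59999049 -0.205805    0.06185819]
[ 0.53934955 -0.01091154  0.17081835] [ 0.64986784 -1.00198864 -2.35014001] 19.99987632036209 0.000370487529848083
```

The tool position puts the flap at about 0 rad and the camera at about +0.017 rad, both well inside the 0.08 limit. Both cells are seated and the grip is 20 N, so I'm handing in.

```bash
python3 -c "
from cell import *
print(hand_in())"
```

```text
the job is handed in; nothing more can be done
None
```

I handed the job in at about 22 s, with the vial and cuvette seated in their matching wells and the flap held by its pin within about 0.02 rad of upright; the judge's result was not shown.

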